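# Put the paste syringe away in the hasped case

### The job

Put the paste syringe away in the wooden case: swing the hasp up off its catch until it sticks out about level, raise the lid until it stands open, lay the syringe flat inside (set it down, do not drop it), lower the lid gently until it is shut, and swing the hasp back down over the catch until it lies flat against the front. Do not lift the lid while the hasp is still over the catch, and leave the loupe, the jar and the gear where they are.

Things in the scene. Friction and masses are not known exactly. Their poses are not given: they have to be found in the camera images.
- case: Wooden case fixed to the table: 160 mm deep (its x), 170 wide (y), walls 72 high, walls and floor 6 thick, so inside 148 x 158 and 66 deep. Origin: centre of its underside. Its -x face is the front, turned roughly to the robot; +y is its left seen from the robot. On the front at y = -40 mm, 43 to 55 mm up, a steel staple (the catch) stands out 18 mm.
- case_floor (a point): Centre of the case's inner floor, 6 mm above the table; axes as the case.
- lid_hinge (a point): A point on the lid's hinge axis: middle of the case's rear top edge, case frame (80, 0, 72) mm; the axis runs along the case's y.
- lid (a joint): Lid angle, rad: 0 shut, grows as the front edge rises, stop at 1.85. Stiff hinge: the lid (164 x 174 x 8 mm, 0.3 kg) stays at any angle it is left at; 2 to 5 N at the tab move it. The hasp is carried on the lid's front edge.
- lid_tab (a point): Grip point of the lid's steel pull, left of the middle: middle of a round cross-bar 12 mm thick, 30 long (along y), rounded at the rims, 25 mm straight out from the lid's front edge on a 14 mm wide stem. 189 mm from the hinge axis; lid shut: case frame (-109, 40, 77) mm. Pinched by its two ends, along the case's y, it turns between fingers that stay vertical on the arc. Axes turn with the lid.
- hasp_hinge (a point): Centre of the hasp's hinge pin at the lid's front edge, right of the middle; lid shut: case frame (-88, -40, 76) mm; the pin runs along the case's y. Moves with the lid.
- hasp_strap (a joint): Hasp angle relative to the lid, rad: 0 hangs flat down the case's front, over the catch (lid shut); grows as its lower end swings out towards the robot and up; 1.57 sticks straight out from the lid's edge; stop at 2.3. Friction holds it where it is left; 1 to 2 N at its cross-bar move it.
- hasp_tongue (a point): Grip point of the hasp, a slotted steel strap 24 mm wide, 55 long with a cross-bar at its free end: bar's middle, 47 mm down the strap from the pin, 23 square out; bar 12 thick, 30 long (along the pin). Over the catch, lid shut: case frame (-111, -40, 29) mm. Pinched by its two ends, along the case's y, it turns between fingers that stay vertical on the arc. Axes turn with the hasp.
- syringe_center (a point): The paste syringe to put away: white barrel, dark cap at its -y end, 112 mm long (its y), 22 wide over the finger flange (x), 13 high, about 30 g. The point is at its middle, 6.5 mm above its underside. Starts lying on the table to the right of the case, its length roughly along the table's front edge (turned up to 0.5 rad either way). Grip it across the 12 mm barrel, which runs from y = -42 to the thin flange at y = 20 mm.
- syringe: The same syringe, origin at the middle of its underside. The faceting machine's flat base, 65 mm high, stands about 50 to 110 mm beyond its middle.
- loupe: Bystander: folded loupe, 42 x 62 x 17 mm, lying on the table. Leave it.
- jar: Bystander: small screw-top jar, 30 mm across, 42 mm high. Leave it.
- gear: Bystander: toothed index gear lying flat, 50 mm across, 16 mm high. Leave it.

How it is judged:
On the way, in this order (a step that is already met when the one before it is completed fails the run):
1. the hasp is swung off the catch (angle over 0.8 rad) with the lid still shut (value of joint hasp_strap above 0.8 rad and value of joint lid below 0.1 rad), for 0.1 s.
2. the lid stands open (over 1.25 rad) (value of joint lid above 1.25 rad), for 0.2 s.
3. the syringe lies flat inside the case (x of syringe_center in the frame of case between -0.06 and 0.06 m and y of syringe_center in the frame of case between -0.08 and 0.08 m and z of syringe_center in the frame of case between 0 and 0.028 m and linear speed of syringe below 0.03 m/s), for 0.2 s.
4. the lid is shut (under 0.06 rad), the syringe inside and the hasp still off the catch (value of joint lid below 0.06 rad and value of joint hasp_strap above 0.3 rad and x of syringe_center in the frame of case between -0.06 and 0.06 m and y of syringe_center in the frame of case between -0.08 and 0.08 m and z of syringe_center in the frame of case between 0 and 0.028 m), for 0.1 s.
At the end, for the whole second after the job is handed in: The syringe lies flat inside the case (its middle less than 28 mm above the table, so inside the walls), the lid is shut (under 0.04 rad), the hasp is down over the catch (under 0.12 rad), and all is at rest (all of step 3 and value of joint hasp_strap below 0.12 rad and value of joint lid below 0.04 rad and velocity of joint hasp_strap below 0.1 rad/s); the robot touches nothing.
It fails at once if the lid is lifted (over 0.12 rad) while the hasp is over the catch (under 0.4 rad) (value of joint lid above 0.12 rad and value of joint hasp_strap below 0.4 rad).
It fails at once if the lid is slammed (falls faster than 3 rad/s) (velocity of joint lid below -3 rad/s).
It fails at once if the syringe is dropped into the case (over 0.8 m/s below the case's rim) (x of syringe_center in the frame of case between -0.06 and 0.06 m and y of syringe_center in the frame of case between -0.08 and 0.08 m and z of syringe_center in the frame of case below 0.07 m and linear speed of syringe above 0.8 m/s).
It fails at once if the loupe, the jar or the gear is moved more than 20 mm (distance of any of loupe, jar, gear from where it was at the start of the episode above 0.02 m).
It also fails if it takes over 72 s, if anything falls off the work surface, if the arm or the gripper's body presses on something with over 40 N, if the wrist force passes 120 N, or if a joint passes its speed limit or range.

### The arm

A 6-joint arm with a two-finger parallel gripper is mounted at the origin on a cart in front of the work surface, level with it; the furniture and walls round the work are solid. World frame = base frame: x ahead of the robot, y to its left, z up, the work surface at z = 0. Lengths are in m, angles in rad, forces in N, time in s.
With the tool pointing down it reaches from about 0.35 to 0.975 m from the base axis. Payload 4.9 kg.
Tool frame: the origin (TCP) lies midway between the tips of the shut fingers; the grasp point (between the pads) lies 19 mm behind it; z points along the fingers, y is the line along which they close (so a half turn about z gives the same grasp; the last joint's range is limited). The gripper opens to 85 mm and grips with 20 to 120 N. Pads are 22 mm wide; open, the fingers measure 114 mm over their backs; the gripper's body (76 mm by 85 mm) begins 54 mm behind the grasp point. The pads swing forward as they close: fully open they stand 13 mm farther back than shut.
Start: joints at [1.194, 0.053, 1.613, -0, 1.476, -0.119], TCP at [0.159, 0.604, 0.231] pointing down, gripper open.
Joint ranges: [-3.01, 3.01], [-1.01, 2.22], [0.06, 2.58], [-1.02, 4.17], [0.09, 2.62], [-3.14, 3.14]. Speed limits (rad/s): [2.57, 2.57, 3.14, 3.14, 3.14, 3.14].

### API

Orientations are given as a rotation vector (axis times angle).
In Python, from station import ctrl, optics, job gives the robot as it stands.
- The arm moves only by the shell command python3 -m jog 'ROWS' [OPENING] [FORCE]. ROWS is JSON, a list of rows, each a list of 2 entries, a list of its own where there are three numbers: the shift along the tool's x, y, z in m, then the turn, a rotation vector about the tool's x, y, z in rad. A call has 1 to 5 rows; each row is the pose to reach, as a shift and turn from the pose commanded when the call began, along the tool's axes at that moment; what a row does not reach only later rows make up. A row lasts 1/10 s, in which the tool goes at most 50 mm and 8.59 degrees, less where a joint would pass 70% of its speed; a pose out of reach is approached as far as the arm can. A call with a gripper value outside its range is refused whole. OPENING is the opening, from 0 (shut) to 1 (fully open), set as the call begins (- or left out, the last holds). The fingers move at their own pace and stop on an object; FORCE is the grip in N (left out, the last holds). Time passes only in rows, so rows that repeat a pose let the fingers close. It gives the time, the measured TCP pose, the force, the opening and the grip force at its end, in the units of the state.
- ctrl.get_obs(): the state, without advancing time (a new reading comes with each control period).
- optics.get_image(name): name is "scene" or "top" or "wrist"; returns a dict with "image" (480x640x3 uint8, blue, green, red), "fx", "fy", "cx", "cy" (pixels), "rvec" (rotation vector, rad) and "tvec" (3), from world to camera coordinates, as OpenCV has them; the wrist camera has in their place "mount" (4x4, takes a point from camera to tool coordinates, whose origin is the TCP and whose axes are the flange's). Camera axes: x right, y down, z forward; pixel columns grow to the right and rows downward; lengths in m; the calibration is good to about 2 mm. A picture is of the moment at which its call begins: read the wrist's pose just before it. There is no depth.
- job.finish_job(): hands the job in; it is judged then, once.
The state is a dict: "t": time; "q": joint angles; "dq": joint speeds; "effort": joint torques, N m; "tool_pos": TCP position; "tool_rot": TCP orientation; "contact_force": force on the tool from outside, world axes, zero at the start; "wrist_torque": the same for the moment, N m; "opening": finger opening in m; "grip_force": force on a finger pad.
Only numpy, scipy, OpenCV 4.12 (cv2) and the standard library are available. Lean on these libraries where they do the work, as an engineer would, in place of code of your own. Each camera call takes 0.05 s, during which the arm holds its last target. There are 200 camera calls.

## Working session

There is one attempt and no reset: what is moved stays moved. The work goes in short steps, Python scripts to look and compute and a shell command to move; the robot and the scene stay as the last step left them, time stands still between calls to the robot, and variables do not carry over. Pictures are saved under pics/ and viewed, at most 10 in all, crops included, and the job is handed in when it is done.

```bash
ls; mkdir -p pics
python3 - <<'E'
from station import ctrl,optics
import cv2,json
o=ctrl.get_obs();print({k:(o[k] if not hasattr(o[k],'round') else o[k]) for k in ['t','tool_pos','tool_rot','opening']})
for n in['top','scene']:
    d=optics.get_image(n);cv2.imwrite(f'pics/{n}0.png',d['image']);print({k:v for k,v in d.items() if k!='image'})
E
```

```text
pics
{'t': 0.0, 'tool_pos': array([0.1591155 , 0.60377628, 0.23010125]), 'tool_rot': array([-4.03807546e-01, -3.11503015e+00,  3.04123107e-03]), 'opening': 0.08519134957492006}
{'fx': 529.7087657085735, 'fy': 529.7087657085735, 'cx': 320.5208687884063, 'cy': 243.23422478788913, 'rvec': array([ 2.16757892, -2.12054279,  0.17815156]), 'tvec': array([-0.05497172,  0.59139983,  1.4315742 ])}
{'fx': 456.1489933763874, 'fy': 456.1489933763874, 'cx': 323.162645275359, 'cy': 233.76759629473997, 'rvec': array([ 1.92088872, -0.84563099,  0.49290809]), 'tvec': array([-0.42798706,  0.26770864,  0.73784307])}
```

View pics/top0.png

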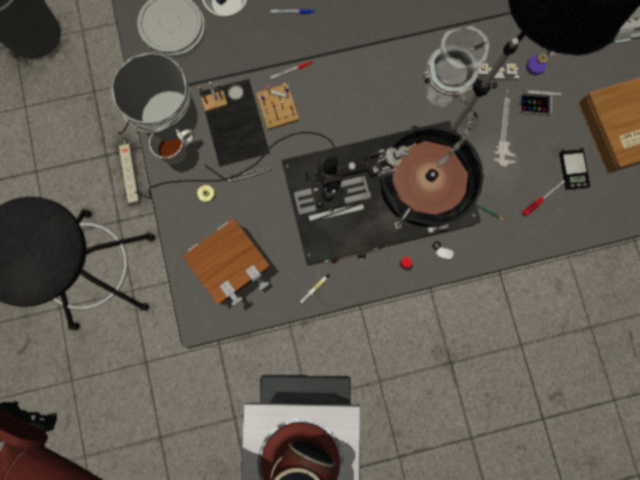

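View pics/scene0.png

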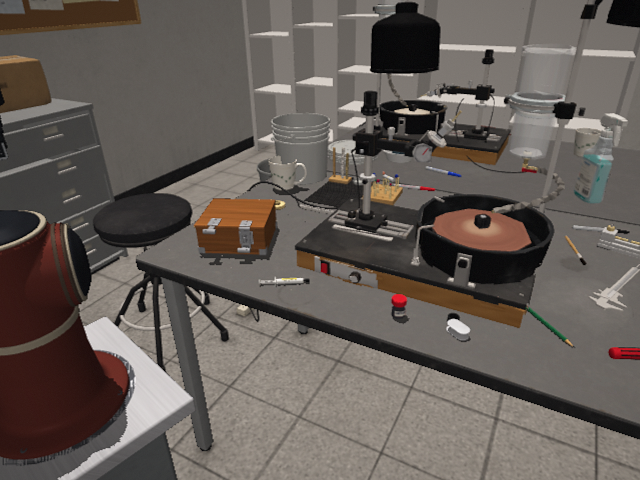

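Run:
```python
import cv2,numpy as np
a=cv2.imread('pics/top0.png')[210:315,170:335];b=cv2.imread('pics/scene0.png')[190:295,185:320]
a=cv2.resize(a,None,fx=4.8,fy=4.8,interpolation=cv2.INTER_CUBIC)
cv2.imwrite('pics/c0.png',a)
```

```text
(no output)
```

View pics/c0.png

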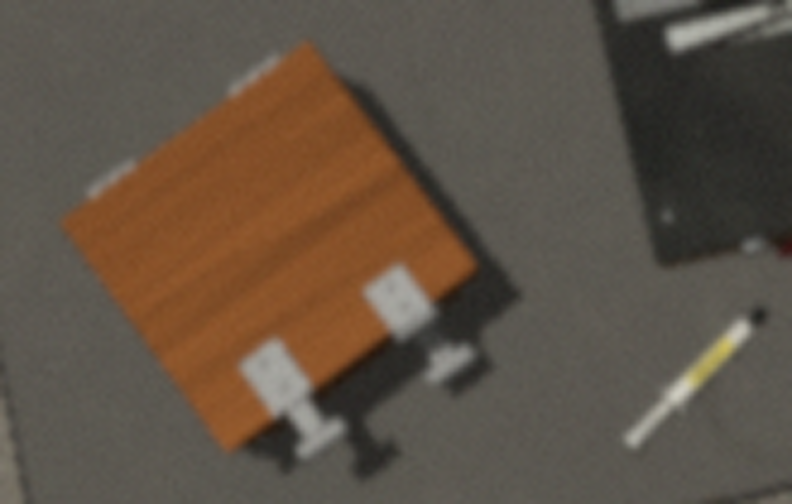

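```bash
cat > h.py <<'E'
import cv2,numpy as np
from station import ctrl,optics
from scipy.spatial.transform import Rotation as R
def ray(d,uv,z):
    Rm=cv2.Rodrigues(np.array(d['rvec']))[0];c=-Rm.T@d['tvec']
    v=Rm.T@np.array([(uv[0]-d['cx'])/d['fx'],(uv[1]-d['cy'])/d['fy'],1]);return c+v*(z-c[2])/v[2]
def rayw(d,o,uv,z):
    T=np.eye(4);T[:3,:3]=R.from_rotvec(o['tool_rot']).as_matrix();T[:3,3]=o['tool_pos']
    M=T@np.array(d['mount']);v=M[:3,:3]@np.array([(uv[0]-d['cx'])/d['fx'],(uv[1]-d['cy'])/d['fy'],1]);c=M[:3,3]
    return c+v*(z-c[2])/v[2]
def rows(p,yaw):
    "shift in tool axes to world p, turn to tool-down with tool x at yaw (or half turn)"
    o=ctrl.get_obs();A=R.from_rotvec(o['tool_rot'])
    B=R.from_euler('z',yaw)*R.from_euler('x',np.pi)
    t=A.inv()*B;t2=A.inv()*(B*R.from_euler('z',np.pi))
    return A.inv().apply(np.array(p)-o['tool_pos']).round(4),t.as_rotvec().round(3),t2.as_rotvec().round(3)
E
python3 - <<'E'
from h import *
d=optics.get_image('top')
f=lambda u,v,z:ray(d,(u/4.8+170,v/4.8+210),z)
C=np.array([f(*p,.08) for p in[(308,42),(475,267),(228,452),(63,222)]]);print(C.round(4))
m=np.array([[82,-87],[-82,-87],[-82,87],[82,87]])/1000
ca=C[:,:2].mean(0);H=m.T@(C[:,:2]-ca);th=np.arctan2(H[0,1]-H[1,0],H[0,0]+H[1,1])
print('case',ca,th,[np.linalg.norm(C[i]-C[i-1]) for i in range(4)])
Rz=lambda t:np.array([[np.cos(t),-np.sin(t)],[np.sin(t),np.cos(t)]])
print('tab',f(320,437,.083),ca+Rz(th)@[-.109,.04],'hasp',f(452,362,.035),ca+Rz(th)@[-.111,-.04])
a,b=f(630,440,.0065),f(760,315,.0065);print('syr',a,b,(a+b)/2,np.linalg.norm(a-b),'yaw of +y',np.arctan2(*(a-b)[1::-1]))
w=optics.get_image('wrist');print(w['mount'],w['fx'],ctrl.get_obs()['t'])
print(rows([.5,.5,.2],th))
E
```

```text
[[0.6497 0.1964 0.08  ]
 [0.5227 0.0965 0.08  ]
 [0.4161 0.2301 0.08  ]
 [0.543  0.3296 0.08  ]]
case [0.53288873 0.21314206] 0.6703886099162936 [np.float64(0.17064696389335737), np.float64(0.16165833024514042), np.float64(0.17091900899930842), np.float64(0.16129318885671912)]
tab [0.42536866 0.17888626 0.083     ] [0.42262686 0.1767646 ] hasp [0.47226963 0.11176596 0.035     ] [0.47076294 0.1128356 ]
syr [0.43095038 0.00847364 0.0065    ] [ 0.50618846 -0.06644299  0.0065    ] [ 0.46856942 -0.02898468  0.0065    ] 0.10617565852890298 yaw of +y 2.358335312136045
[[-4.18863260e-05 -9.45921003e-01 -3.24397062e-01  8.37993224e-02]
 [ 9.99999459e-01  2.97618430e-04 -9.96956709e-04  2.63737656e-04]
 [ 1.03958883e-03 -3.24396928e-01  9.45920479e-01 -1.43447762e-01]
 [ 0.00000000e+00  0.00000000e+00  0.00000000e+00  1.00000000e+00]] 362.25433980325346 0.2
(array([-0.3561, -0.0136,  0.0305]), array([-1.000e-03,  1.000e-03,  2.213e+00]), array([-0.001, -0.001, -0.928]))
```

```bash
cat > g.py <<'E'
# usage: g.py x y z [yawoff]  TCP target in case frame (mm), tool x at case yaw + pi + yawoff
import sys;from h import *
C=[.5329,.2131];TH=.670
x,y,z=[float(a)/1000 for a in sys.argv[1:4]];yo=float(sys.argv[4]) if len(sys.argv)>4 else 0
c,s=np.cos(TH),np.sin(TH)
r=rows([C[0]+c*x-s*y,C[1]+s*x+c*y,z],TH+np.pi+yo);o=ctrl.get_obs()
p=o['tool_pos'];dx,dy=p[0]-C[0],p[1]-C[1]
print('shift',r[0],'turn',r[1],'| t',o['t'],'q',o['q'].round(2),'case-frame TCP',np.round([1000*(c*dx+s*dy),1000*(-s*dx+c*dy),1000*p[2]],1),'F',o['contact_force'].round(1),'open',round(o['opening'],4),'grip',round(o['grip_force'],1))
E
python3 g.py -112 -40 150
```

```text
shift [-0.4259 -0.3962  0.0809] turn [-0.001 -0.001 -0.928] | t 0.2 q [ 1.19  0.05  1.61  0.    1.48 -0.12] case-frame TCP [-50.2 538.4 230.5] F [ 0.1 -0.8 -1. ] open 0.0852 grip 0.0
```

```bash
python3 -m jog '[[[-0.035,-0.033,0],[0,0,-0.13]],[[-0.07,-0.066,0],[0,0,-0.26]],[[-0.105,-0.099,0],[0,0,-0.39]],[[-0.14,-0.132,0],[0,0,-0.52]],[[-0.175,-0.165,0],[0,0,-0.65]]]' 0.6;python3 g.py -112 -40 150
```

```text
t: 0.7
tool_pos: [0.2867, 0.399, 0.2311]
tool_rot: [-0.619, 3.08, -0.0]
contact_force: [0.9, 0.6, -0.2]
opening: 0.051
grip_force: 0.0
shift [-0.0583 -0.3353  0.0812] turn [-0.     0.    -0.274] | t 0.7 q [ 0.8  -0.28  1.92 -0.    1.5  -1.17] case-frame TCP [-77.6 298.6 231.1] F [ 0.9  0.6 -0.2] open 0.051 grip 0.0
```

```bash
python3 -m jog '[[[-0.008,-0.047,0],[0,0,-0.07]],[[-0.016,-0.094,0],[0,0,-0.14]],[[-0.024,-0.141,0],[0,0,-0.21]],[[-0.033,-0.188,0],[0,0,-0.274]],[[-0.041,-0.235,0],[0,0,-0.274]]]';python3 g.py -112 -40 150
```

```text
t: 1.2
tool_pos: [0.4142, 0.1972, 0.2314]
tool_rot: [-1.026, 2.968, 0.0]
contact_force: [0.2, -0.2, -0.3]
opening: 0.0512
grip_force: 0.0
shift [ 0.0087 -0.1013  0.0814] turn [-0.     0.001 -0.004] | t 1.2 q [ 0.28 -0.36  1.98  0.    1.52 -1.95] case-frame TCP [-102.9   61.3  231.4] F [ 0.2 -0.2 -0.3] open 0.0512 grip 0.0
```

```bash
python3 -m jog '[[[0.004,-0.045,0.02],[0,0,-0.004]],[[0.0087,-0.09,0.03],[0,0,-0.004]],[[0.0087,-0.101,0.05],[0,0,-0.004]],[[0.0087,-0.101,0.07],[0,0,-0.004]],[[0.0087,-0.101,0.07],[0,0,-0.004]]]';python3 g.py -112 -40 15
python3 - <<'E'
from h import *
o=ctrl.get_obs();d=optics.get_image('wrist');cv2.imwrite('pics/w1.png',d['image']);print(o['tool_pos'],o['tool_rot'])
T=np.eye(4);T[:3,:3]=R.from_rotvec(o['tool_rot']).as_matrix();T[:3,3]=o['tool_pos'];M=np.linalg.inv(T@d['mount'])
c,s=np.cos(.67),np.sin(.67)
for n,p in dict(tab=[-.109,.04,.083],hasp=[-.111,-.04,.035],hL=[-.111,-.025,.035],hR=[-.111,-.055,.035],lidR=[-.082,-.087,.08],lidL=[-.082,.087,.08]).items():
    w=np.array([.5329+c*p[0]-s*p[1],.2131+s*p[0]+c*p[1],p[2],1]);q=M@w;print(n,q[0]/q[2]*d['fx']+d['cx'],q[1]/q[2]*d['fy']+d['cy'])
E
```

```text
t: 1.7
tool_pos: [0.4669, 0.1133, 0.1578]
tool_rot: [1.026, -2.962, -0.003]
contact_force: [-0.5, 0.0, 0.1]
opening: 0.0511
grip_force: 0.0
shift [-0.0025 -0.0033  0.1428] turn [ 0.004 -0.006 -0.003] | t 1.7 q [ 0.08 -0.24  2.01  0.    1.38 -2.15] case-frame TCP [-113.7  -37.2  157.8] F [-0.5  0.   0.1] open 0.0511 grip 0.0
[0.46688587 0.11331407 0.15781935] [ 1.02629698e+00 -2.96228222e+00 -2.76400872e-03]
tab 436.6273794469842 260.5701983032514
hasp 314.0626489230831 235.58225347794564
hL 333.46210485007333 235.50431330006515
hR 294.65790894648455 235.66021488527554
lidR 244.7852760730804 296.6302056255794
lidL 500.1332078927044 295.49545289487895
```

View pics/w1.png

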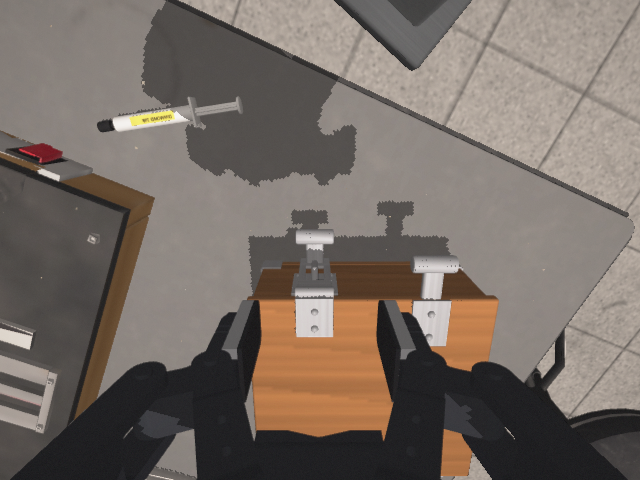

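```bash
python3 -m jog '[[[-0.0025,-0.0033,0.03],[0,0,-0.003]],[[-0.0025,-0.0033,0.06],[0,0,-0.003]],[[-0.0025,-0.0033,0.09],[0,0,-0.003]],[[-0.0025,-0.0033,0.11],[0,0,-0.003]],[[-0.0025,-0.0033,0.125],[0,0,-0.003]]]';python3 g.py -112 -40 15
```

```text
t: 2.25
tool_pos: [0.473, 0.1137, 0.0362]
tool_rot: [-1.037, 2.965, -0.0]
contact_force: [0.3, -0.2, 0.1]
opening: 0.0512
grip_force: 0.0
shift [0.0033 0.0007 0.0212] turn [-0.     0.     0.003] | t 2.25 q [ 0.08 -0.07  2.08 -0.    1.13 -2.16] case-frame TCP [-108.7  -40.7   36.2] F [ 0.3 -0.2  0.1] open 0.0512 grip 0.0
```

```bash
python3 -m jog '[[[0.003,0.0007,0.01],[0,0,0.003]],[[0.003,0.0007,0.018],[0,0,0.003]],[[0.003,0.0007,0.018],[0,0,0.003]]]';python3 g.py -112 -40 15; python3 -m jog '[[[0,0,0],[0,0,0]],[[0,0,0],[0,0,0]],[[0,0,0],[0,0,0]],[[0,0,0],[0,0,0]],[[0,0,0],[0,0,0]]]' 0 30;python3 g.py -112 -40 15
```

```text
t: 2.55
tool_pos: [0.4699, 0.112, 0.0181]
tool_rot: [1.031, -2.967, -0.0]
contact_force: [-1.2, 0.2, -0.9]
opening: 0.0512
grip_force: 0.0
shift [-0.0002  0.0002  0.0031] turn [ 0.    -0.001 -0.001] | t 2.55 q [ 0.08 -0.05  2.1  -0.    1.09 -2.16] case-frame TCP [-112.2  -40.2   18.1] F [-1.2  0.2 -0.9] open 0.0512 grip 0.0
t: 3.05
tool_pos: [0.4709, 0.1126, 0.0193]
tool_rot: [-1.029, 2.966, 0.002]
contact_force: [-1.7, 5.9, 4.4]
opening: 0.029
grip_force: 30.8
shift [0.001  0.0003 0.0043] turn [ 0.001  0.002 -0.002] | t 3.05 q [ 0.08 -0.05  2.09  0.    1.09 -2.16] case-frame TCP [-111.   -40.3   19.3] F [-1.7  5.9  4.4] open 0.029 grip 30.8
```

```bash
python3 -m jog '[[[0.0068,0,-0.004],[0,0,0]],[[0.0129,0,-0.0089],[0,0,0]],[[0.0181,0,-0.0147],[0,0,0]],[[0.0225,0,-0.0212],[0,0,0]],[[0.0259,0,-0.0283],[0,0,0]]]';python3 g.py -138 -40 47; python3 -m jog '[[[0.0022,0,-0.0075],[0,0,0]],[[0.0033,0,-0.0153],[0,0,0]],[[0.0032,0,-0.0231],[0,0,0]],[[0.0013,0,-0.0334],[0,0,0]],[[-0.0019,0,-0.0417],[0,0,0]]]';python3 g.py -135 -40 89
```

```text
t: 3.55
tool_pos: [0.4502, 0.0964, 0.0469]
tool_rot: [-1.03, 2.966, 0.002]
contact_force: [2.8, 6.7, -2.2]
opening: 0.029
grip_force: 29.8
shift [ 0.0007  0.0001 -0.0001] turn [ 0.     0.003 -0.002] | t 3.55 q [ 0.05 -0.16  2.14  0.    1.16 -2.19] case-frame TCP [-137.3  -40.1   46.9] F [ 2.8  6.7 -2.2] open 0.029 grip 29.8
t: 4.05
tool_pos: [0.4502, 0.0965, 0.0883]
tool_rot: [1.03, -2.964, 0.0]
contact_force: [-1.8, 1.6, -3.6]
opening: 0.0287
grip_force: 29.9
shift [-0.0022  0.0001 -0.0008] turn [ 0.001 -0.003 -0.001] | t 4.05 q [ 0.05 -0.22  2.11 -0.    1.25 -2.19] case-frame TCP [-137.2  -40.1   88.3] F [-1.8  1.6 -3.6] open 0.0287 grip 29.9
```

```bash
python3 -m jog '[[[0,0,0],[0,0,0]],[[0,0,0],[0,0,0]]]';python3 -m jog '[[[0,0,0],[0,0,0]],[[0,0,0],[0,0,0]],[[0,0,0],[0,0,0]],[[0,0,-0.03],[0,0,0]],[[0,0,-0.06],[0,0,0]]]' 0.6; python3 -m jog '[[[0,0,0],[0,0,0]],[[0,0.04,0],[0,0,0]],[[-0.015,0.08,0],[0,0,0]],[[-0.025,0.08,0],[0,0,0]],[[-0.025,0.08,0],[0,0,0]]]';python3 g.py -109 40 63;python3 - <<'E'
from h import *
d=optics.get_image('wrist');cv2.imwrite('pics/w2.png',d['image'])
E
```

```text
t: 4.25
tool_pos: [0.4506, 0.0967, 0.0886]
tool_rot: [1.03, -2.965, 0.0]
contact_force: [-5.1, 0.1, -0.4]
opening: 0.029
grip_force: 30.3
t: 4.75
tool_pos: [0.4509, 0.0967, 0.1484]
tool_rot: [1.03, -2.966, -0.0]
contact_force: [0.2, -0.5, 0.0]
opening: 0.051
grip_force: 0.0
t: 5.25
tool_pos: [0.4219, 0.1759, 0.1482]
tool_rot: [-1.034, 2.966, -0.001]
contact_force: [0.3, -1.0, -1.0]
opening: 0.0513
grip_force: 0.0
shift [-0.0011  0.0003  0.0852] turn [-0.001  0.     0.001] | t 5.25 q [ 0.23 -0.3   2.08 -0.    1.37 -2.01] case-frame TCP [-110.2   39.8  148.2] F [ 0.3 -1.  -1. ] open 0.0513 grip 0.0
```

View pics/w2.png

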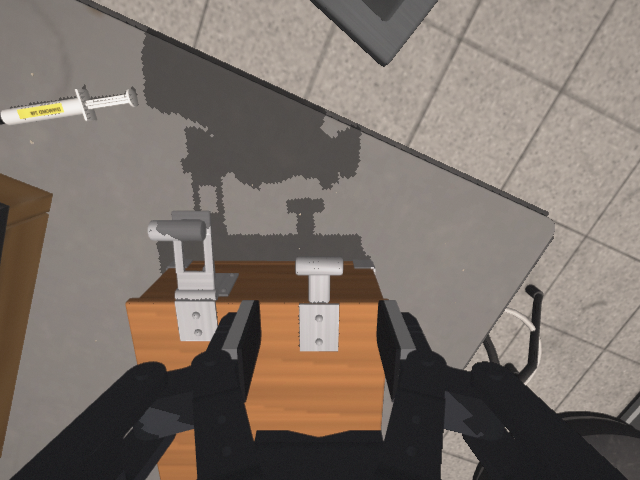

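```bash
python3 -m jog '[[[-0.001,0,0.03],[0,0,0]],[[-0.001,0,0.055],[0,0,0]],[[-0.001,0,0.075],[0,0,0]],[[-0.001,0,0.085],[0,0,0]],[[-0.001,0,0.085],[0,0,0]]]';python3 g.py -109 40 63; python3 -m jog '[[[0,0,0],[0,0,0]],[[0,0,0],[0,0,0]],[[0,0,0],[0,0,0]],[[0,0,0],[0,0,0]],[[0,0,0],[0,0,0]]]' 0 40;python3 g.py -109 40 63
python3 - <<'E'
import numpy as np
f=lambda t:np.array([189*np.cos(t)-5*np.sin(t),0,-(189*np.sin(t)+5*np.cos(t))])
T=np.linspace(0,1.55,21)
for k in range(0,20,5):print([[round(v/1000,4) for v in f(T[k+i])-f(T[k])] for i in range(1,6)])
E
```

```text
t: 5.8
tool_pos: [0.4213, 0.1746, 0.0617]
tool_rot: [1.027, -2.965, -0.0]
contact_force: [-0.2, 0.8, 0.5]
opening: 0.0512
grip_force: 0.0
shift [-0.0024  0.0009 -0.0013] turn [ 0.001 -0.003 -0.003] | t 5.8 q [ 0.23 -0.19  2.14 -0.    1.19 -2.01] case-frame TCP [-111.4   39.1   61.7] F [-0.2  0.8  0.5] open 0.0512 grip 0.0
t: 6.3
tool_pos: [0.4224, 0.1765, 0.064]
tool_rot: [-1.03, 2.966, 0.002]
contact_force: [-1.9, 4.6, -0.3]
opening: 0.029
grip_force: 39.7
shift [-0.0003  0.0001  0.001 ] turn [ 0.001  0.002 -0.001] | t 6.3 q [ 0.23 -0.19  2.14  0.    1.19 -2.01] case-frame TCP [-109.3   39.9   64. ] F [-1.9  4.6 -0.3] open 0.029 grip 39.7
[[np.float64(-0.001), np.float64(0.0), np.float64(-0.0146)], [np.float64(-0.003), np.float64(0.0), np.float64(-0.0291)], [np.float64(-0.0062), np.float64(0.0), np.float64(-0.0434)], [np.float64(-0.0105), np.float64(0.0), np.float64(-0.0574)], [np.float64(-0.0159), np.float64(0.0), np.float64(-0.071)]]
[[np.float64(-0.0064), np.float64(0.0), np.float64(-0.0132)], [np.float64(-0.0138), np.float64(0.0), np.float64(-0.0258)], [np.float64(-0.0222), np.float64(0.0), np.float64(-0.0378)], [np.float64(-0.0314), np.float64(0.0), np.float64(-0.0492)], [np.float64(-0.0416), np.float64(0.0), np.float64(-0.0598)]]
[[np.float64(-0.0109), np.float64(0.0), np.float64(-0.0098)], [np.float64(-0.0225), np.float64(0.0), np.float64(-0.0187)], [np.float64(-0.0348), np.float64(0.0), np.float64(-0.0267)], [np.float64(-0.0477), np.float64(0.0), np.float64(-0.0336)], [np.float64(-0.0611), np.float64(0.0), np.float64(-0.0396)]]
[[np.float64(-0.0138), np.float64(0.0), np.float64(-0.0049)], [np.float64(-0.0279), np.float64(0.0), np.float64(-0.0088)], [np.float64(-0.0423), np.float64(0.0), np.float64(-0.0115)], [np.float64(-0.0569), np.float64(0.0), np.float64(-0.0131)], [np.float64(-0.0715), np.float64(0.0), np.float64(-0.0136)]]
```

```bash
python3 -m jog '[[[-0.001,0,-0.0146],[0,0,0]],[[-0.003,0,-0.0291],[0,0,0]],[[-0.0062,0,-0.0434],[0,0,0]],[[-0.0105,0,-0.0574],[0,0,0]],[[-0.0159,0,-0.071],[0,0,0]]]';python3 g.py -93 40 134; python3 -m jog '[[[-0.0064,0,-0.0132],[0,0,0]],[[-0.0138,0,-0.0258],[0,0,0]],[[-0.0222,0,-0.0378],[0,0,0]],[[-0.0314,0,-0.0492],[0,0,0]],[[-0.0416,0,-0.0598],[0,0,0]]]';python3 g.py -51 40 194
```

```text
t: 6.8
tool_pos: [0.4342, 0.1858, 0.134]
tool_rot: [1.03, -2.967, -0.001]
contact_force: [0.6, 5.7, -7.8]
opening: 0.0286
grip_force: 40.0
shift [-0.0013  0.0001 -0.    ] turn [ 0.001 -0.001 -0.001] | t 6.8 q [ 0.25 -0.24  2.06  0.    1.33 -1.99] case-frame TCP [-94.3  39.9 134. ] F [ 0.6  5.7 -7.8] open 0.0286 grip 40.0
t: 7.3
tool_pos: [0.467, 0.2117, 0.1946]
tool_rot: [1.03, -2.965, -0.0]
contact_force: [-2.7, 1.7, -6.0]
opening: 0.0283
grip_force: 39.9
shift [-0.0015  0.0002  0.0006] turn [ 0.001 -0.003 -0.001] | t 7.3 q [ 0.28 -0.19  1.91 -0.    1.43 -1.96] case-frame TCP [-52.5  39.8 194.6] F [-2.7  1.7 -6. ] open 0.0283 grip 39.9
```

```bash
python3 -m jog '[[[-0.0109,0,-0.0098],[0,0,0]],[[-0.0225,0,-0.0187],[0,0,0]],[[-0.0348,0,-0.0267],[0,0,0]],[[-0.0477,0,-0.0336],[0,0,0]],[[-0.0611,0,-0.0396],[0,0,0]]]';python3 g.py 10 40 233; python3 -m jog '[[[-0.0138,0,-0.0049],[0,0,0]],[[-0.0279,0,-0.0088],[0,0,0]],[[-0.0423,0,-0.0115],[0,0,0]],[[-0.0569,0,-0.0131],[0,0,0]],[[-0.0715,0,-0.0136],[0,0,0]]]';python3 -m jog '[[[0,0,0],[0,0,0]],[[0,0,0],[0,0,0]]]';python3 g.py 81 40 247
```

```text
t: 7.8
tool_pos: [0.5151, 0.2496, 0.2349]
tool_rot: [1.03, -2.965, 0.001]
contact_force: [-5.5, 1.6, -1.9]
opening: 0.0285
grip_force: 39.8
shift [-0.0013  0.0003  0.0019] turn [ 0.001 -0.003 -0.001] | t 7.8 q [ 0.32 -0.07  1.73 -0.    1.49 -1.92] case-frame TCP [  8.7  39.7 234.9] F [-5.5  1.6 -1.9] open 0.0285 grip 39.8
t: 8.3
tool_pos: [0.572, 0.2945, 0.2502]
tool_rot: [-1.031, 2.967, 0.0]
contact_force: [-6.5, 1.2, 3.3]
opening: 0.0286
grip_force: 41.0
t: 8.5
tool_pos: [0.5727, 0.2951, 0.2502]
tool_rot: [-1.03, 2.963, 0.002]
contact_force: [-2.0, 5.2, 2.8]
opening: 0.0286
grip_force: 40.9
shift [0.0012 0.0005 0.0032] turn [-0.     0.004 -0.001] | t 8.5 q [ 0.36  0.08  1.55  0.    1.5  -1.88] case-frame TCP [ 82.1  39.5 250.2] F [-2.   5.2  2.8] open 0.0286 grip 40.9
```

```bash
python3 -m jog '[[[0,0,0],[0,0,0]],[[0,0,0],[0,0,0]],[[0,0,0],[0,0,0]],[[0,0,-0.025],[0,0,0]],[[0,0,-0.045],[0,0,0]]]' 0.6;python3 -m jog '[[[0.04,0,-0.01],[0,0,0]],[[0.085,0,-0.01],[0,0,0]],[[0.13,0,-0.01],[0,0,0]],[[0.17,0,0.02],[0,0,0]],[[0.2,0,0.04],[0,0,0]]]'
python3 - <<'E'
from h import *
o=dict(tool_pos=np.array([0.46688587,0.11331407,0.15781935]),tool_rot=[1.02629698,-2.96228222,-2.76400872e-03]);d=optics.get_image('wrist')
a,b=[rayw(d,o,p,.0065) for p in[(242,104),(98,126)]]
print('syr',a,b,(a+b)/2,np.linalg.norm(a-b),np.arctan2(*(a-b)[1::-1]))
print(rows([.47,-.027,.15],2.36))
E
python3 g.py -120 40 250
```

```text
t: 9.0
tool_pos: [0.5714, 0.293, 0.2926]
tool_rot: [1.029, -2.967, 0.001]
contact_force: [0.6, 0.2, 0.6]
opening: 0.051
grip_force: 0.0
t: 9.5
tool_pos: [0.413, 0.1682, 0.2516]
tool_rot: [-1.029, 2.967, -0.002]
contact_force: [-0.1, -0.2, 0.1]
opening: 0.0507
grip_force: 0.0
syr [0.42899213 0.01020311 0.0065    ] [ 0.51124747 -0.06842297  0.0065    ] [ 0.4701198  -0.02910993  0.0065    ] 0.11378928380871359 2.3787492279950593
(array([ 0.0697, -0.1903,  0.0956]), array([-0.006, -0.011,  1.449]), array([ 0.011, -0.006, -1.693]))
shift [-0.0071 -0.0007 -0.0047] turn [ 0.003 -0.011 -0.003] | t 9.55 q [ 0.22 -0.41  2.   -0.    1.57 -2.02] case-frame TCP [-127.1   40.7  245.4] F [ 1.4  1.2 -3.6] open 0.0513 grip 0.0
```

```bash
python3 -m jog '[[[0.014,-0.038,0],[0,0,0.14]],[[0.028,-0.076,0],[0,0,0.28]],[[0.042,-0.114,0.01],[0,0,0.42]],[[0.056,-0.152,0.02],[0,0,0.56]],[[0.07,-0.19,0.03],[0,0,0.7]]]' 0.4;python3 - <<'E'
from h import *
print(rows([.4757,-.0346,.13],2.37))
E
```

```text
t: 10.05
tool_pos: [0.4778, -0.0249, 0.2227]
tool_rot: [0.059, 3.139, -0.001]
contact_force: [0.4, 1.4, 0.1]
opening: 0.0344
grip_force: 0.0
(array([ 0.0019, -0.0097,  0.0927]), array([-0.   ,  0.002,  0.734]), array([-2.000e-03, -0.000e+00, -2.408e+00]))
```

```bash
python3 -m jog '[[[0.002,-0.0097,0.02],[0,0,0.145]],[[0.002,-0.0097,0.04],[0,0,0.29]],[[0.002,-0.0097,0.06],[0,0,0.44]],[[0.002,-0.0097,0.08],[0,0,0.58]],[[0.002,-0.0097,0.092],[0,0,0.73]]]';python3 -m jog '[[[0,0,0],[0,0,0]]]'
python3 - <<'E'
from h import *
o=ctrl.get_obs();d=optics.get_image('wrist');cv2.imwrite('pics/w3.png',d['image']);print(list(o['tool_pos']),list(o['tool_rot']))
print(rows([.4757,-.0346,.003],2.37))
T=np.eye(4);T[:3,:3]=R.from_rotvec(o['tool_rot']).as_matrix();T[:3,3]=o['tool_pos'];M=np.linalg.inv(T@d['mount'])
for s in(-.056,-.008,.02,.056):
    q=M@np.array([.4701-.717*s,-.0291+.697*s,.0065,1]);print(s,q[0]/q[2]*d['fx']+d['cx'],q[1]/q[2]*d['fy']+d['cy'])
E
```

```text
t: 10.55
tool_pos: [0.4743, -0.0328, 0.1288]
tool_rot: [-1.177, -2.911, 0.002]
contact_force: [1.0, 0.3, -1.0]
opening: 0.034
grip_force: 0.0
t: 10.65
tool_pos: [0.4736, -0.0325, 0.1283]
tool_rot: [-1.166, -2.913, 0.002]
contact_force: [0.3, -0.1, -0.8]
opening: 0.0339
grip_force: 0.0
[np.float64(0.4736094083982174), np.float64(-0.03253054984270325), np.float64(0.12832425844944248)] [np.float64(-1.1663477230457096), np.float64(-2.913000837683896), np.float64(0.0018464910726392722)]
(array([-0.0024, -0.0004,  0.1267]), array([-0.001, -0.001,  0.013]), array([ 2.000e-03, -2.000e-03, -3.129e+00]))
-0.056 318.2994323818119 292.12680664543336
-0.008 318.88687327012735 236.036921434915
0.02 319.2605827582516 200.35448477122867
0.056 319.77935484225816 150.82121730359876
```

View pics/w3.png

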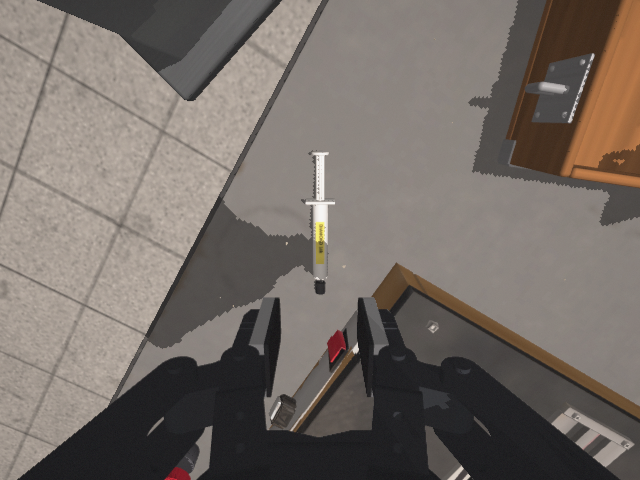

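```bash
python3 -m jog '[[[0.005,0,0.03],[0,0,0.012]],[[0.005,0,0.06],[0,0,0.012]],[[0.005,0,0.085],[0,0,0.012]],[[0.005,0,0.105],[0,0,0.012]],[[0.005,0,0.112],[0,0,0.012]]]' 0.3
python3 - <<'E'
from h import *
print(rows([.4701,-.0291,.004],2.37))
E
```

```text
t: 11.2
tool_pos: [0.4707, -0.029, 0.0174]
tool_rot: [-1.181, -2.909, 0.001]
contact_force: [-1.3, 0.6, 0.3]
opening: 0.0254
grip_force: 0.0
(array([ 0.0004, -0.0005,  0.0134]), array([-0.001, -0.001,  0.001]), array([ 2.000e-03, -2.000e-03, -3.141e+00]))
```

```bash
python3 -m jog '[[[0,0,0.007],[0,0,0]],[[0,0,0.0135],[0,0,0]],[[0,0,0.0135],[0,0,0]]]'; python3 -m jog '[[[0,0,0],[0,0,0]],[[0,0,0],[0,0,0]],[[0,0,0],[0,0,0]],[[0,0,0],[0,0,0]]]' 0 30; python3 -m jog '[[[0,0,-0.02],[0,0,0]],[[0,0,-0.05],[0,0,0]],[[0,0,-0.09],[0,0,0]],[[0,0,-0.13],[0,0,0]],[[0,0,-0.16],[0,0,0]]]'; python3 g.py -20 0 165 1.57
```

```text
t: 11.5
tool_pos: [0.4716, -0.0291, 0.005]
tool_rot: [1.184, 2.91, -0.0]
contact_force: [-0.4, 0.1, 0.1]
opening: 0.0254
grip_force: 0.0
t: 11.9
tool_pos: [0.472, -0.0292, 0.0056]
tool_rot: [1.184, 2.908, 0.0]
contact_force: [0.6, -0.4, 2.8]
opening: 0.0098
grip_force: 29.8
t: 12.4
tool_pos: [0.4718, -0.0291, 0.1675]
tool_rot: [1.184, 2.907, 0.001]
contact_force: [-0.5, 0.2, -0.1]
opening: 0.01
grip_force: 29.4
shift [0.128  0.1961 0.0025] turn [-3.000e-03  2.000e-03 -3.013e+00] | t 12.4 q [-0.22 -0.28  2.03  0.    1.39 -1.02] case-frame TCP [-198.3 -151.9  167.5] F [-0.5  0.2 -0.1] open 0.01 grip 29.4
```

```bash
python3 -m jog '[[[0.025,0.038,0],[0,0,0.13]],[[0.05,0.077,0],[0,0,0.13]],[[0.077,0.117,0],[0,0,0.13]],[[0.103,0.157,0],[0,0,0.13]],[[0.128,0.196,0],[0,0,0.13]]]';python3 -m jog '[[[0,0,0.01],[0,0,0]],[[0,0,0.02],[0,0,0]]]'; python3 g.py -20 0 12 -1.57
python3 - <<'E'
from h import *
d=optics.get_image('scene');cv2.imwrite('pics/s4.png',cv2.resize(d['image'][100:300,150:400],None,fx=3,fy=3))
E
```

```text
t: 12.9
tool_pos: [0.5165, 0.2027, 0.1647]
tool_rot: [1.371, 2.826, 0.0]
contact_force: [1.2, -0.5, 0.1]
opening: 0.0098
grip_force: 29.5
t: 13.1
tool_pos: [0.5165, 0.2015, 0.1442]
tool_rot: [1.368, 2.828, -0.001]
contact_force: [-0.6, 0.1, -0.9]
opening: 0.01
grip_force: 29.5
shift [-1.100e-03  1.000e-04  1.322e-01] turn [-0.     0.    -0.001] | t 13.1 q [ 0.24 -0.05  1.86 -0.    1.33 -0.43] case-frame TCP [-20.1   1.1 144.2] F [-0.6  0.1 -0.9] open 0.01 grip 29.5
```

View pics/s4.png

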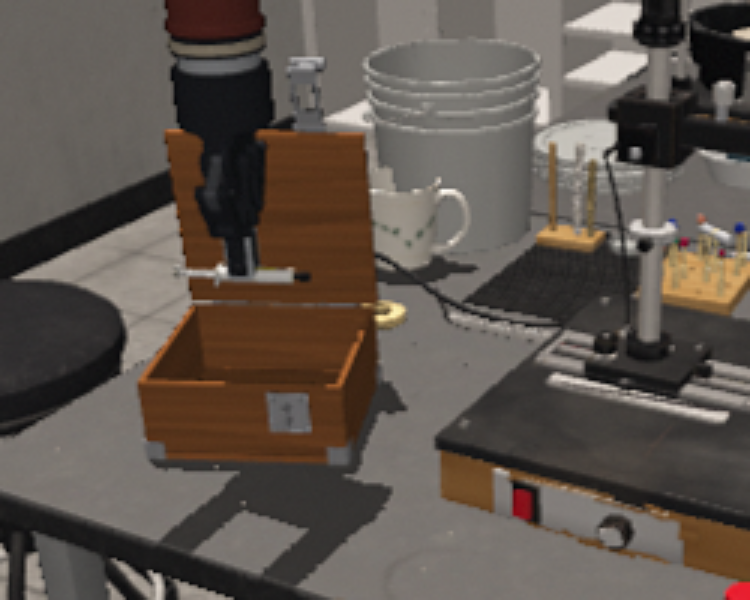

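```bash
python3 -m jog '[[[0,0,0.025],[0,0,0]],[[0,0,0.05],[0,0,0]],[[0,0,0.075],[0,0,0]],[[0,0,0.095],[0,0,0]],[[0,0,0.11],[0,0,0]]]';python3 -m jog '[[[0,0,0.006],[0,0,0]],[[0,0,0.012],[0,0,0]],[[0,0,0.017],[0,0,0]],[[0,0,0.0205],[0,0,0]],[[0,0,0.0205],[0,0,0]]]'; python3 g.py -20 0 11.6 -1.57
```

```text
t: 13.65
tool_pos: [0.5154, 0.1988, 0.0327]
tool_rot: [-1.374, -2.823, 0.003]
contact_force: [-0.2, 0.7, -0.5]
opening: 0.0099
grip_force: 29.5
t: 14.15
tool_pos: [0.5167, 0.2007, 0.0143]
tool_rot: [1.371, 2.826, 0.0]
contact_force: [-0.4, -0.4, -1.4]
opening: 0.0097
grip_force: 29.5
shift [-0.0003  0.0004  0.0027] turn [ 0.     0.    -0.003] | t 14.15 q [ 0.24  0.12  1.93 -0.    1.09 -0.43] case-frame TCP [-20.4   0.3  14.3] F [-0.4 -0.4 -1.4] open 0.0097 grip 29.5
```

```bash
python3 -m jog '[[[0,0,0.0012],[0,0,0]],[[0,0,0.0024],[0,0,0]],[[0,0,0.0024],[0,0,0]]]'; python3 -m jog '[[[0,0,0],[0,0,0]],[[0,0,0],[0,0,0]],[[0,0,0],[0,0,0]],[[0,0,-0.01],[0,0,0]],[[0,0,-0.03],[0,0,0]]]' 0.3;python3 -m jog '[[[0,0,-0.04],[0,0,0]],[[0,0,-0.08],[0,0,0]],[[0,0,-0.12],[0,0,0]],[[0,0,-0.14],[0,0,0]],[[0,0,-0.14],[0,0,0]]]'; python3 g.py -120 40 300;python3 - <<'E'
from h import *
d=optics.get_image('wrist');cv2.imwrite('pics/w5.png',d['image'])
E
```

```text
t: 14.45
tool_pos: [0.5167, 0.2007, 0.012]
tool_rot: [1.371, 2.826, 0.0]
contact_force: [-0.1, -0.8, -0.3]
opening: 0.01
grip_force: 29.5
t: 14.95
tool_pos: [0.5149, 0.2001, 0.0408]
tool_rot: [-1.37, -2.823, 0.005]
contact_force: [0.0, -0.3, 0.5]
opening: 0.0252
grip_force: 0.0
t: 15.45
tool_pos: [0.519, 0.2011, 0.1873]
tool_rot: [1.368, 2.82, 0.008]
contact_force: [2.6, 0.8, 0.4]
opening: 0.0255
grip_force: 0.0
shift [ 0.04   -0.1009 -0.1136] turn [ 0.003  0.009 -1.573] | t 15.45 q [ 0.24 -0.08  1.82 -0.    1.39 -0.43] case-frame TCP [-18.4  -0.7 187.3] F [2.6 0.8 0.4] open 0.0255 grip 0.0
```

View pics/w5.png

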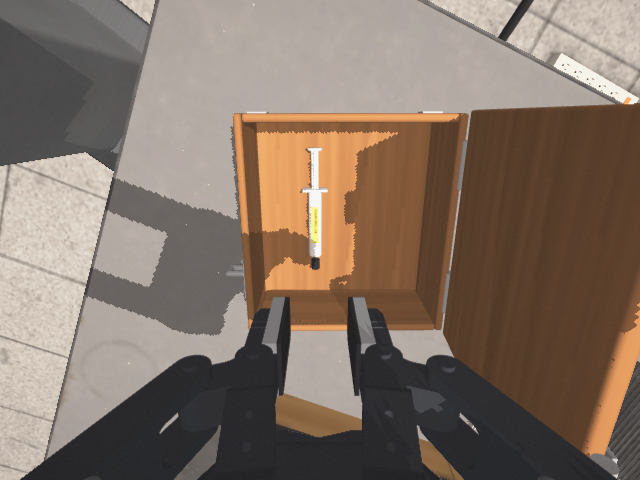

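```bash
python3 -m jog '[[[0.008,-0.02,-0.022],[0,0,-0.14]],[[0.016,-0.04,-0.044],[0,0,-0.28]],[[0.024,-0.06,-0.066],[0,0,-0.42]],[[0.032,-0.08,-0.088],[0,0,-0.56]],[[0.04,-0.101,-0.11],[0,0,-0.7]]]' 0.6;python3 -m jog '[[[0,0,0],[0,0,-0.145]],[[0,0,0],[0,0,-0.29]],[[0,0,0],[0,0,-0.435]],[[0,0,0],[0,0,-0.58]],[[0,0,0],[0,0,-0.73]]]';python3 g.py 82 39.5 305
```

```text
t: 16.0
tool_pos: [0.4108, 0.169, 0.2902]
tool_rot: [-0.31, -3.122, 0.002]
contact_force: [-0.1, 0.0, 0.3]
opening: 0.0514
grip_force: 0.0
t: 16.5
tool_pos: [0.4116, 0.1693, 0.2894]
tool_rot: [0.825, -3.027, -0.0]
contact_force: [0.5, -0.1, -0.2]
opening: 0.0512
grip_force: 0.0
shift [-0.2025  0.0266 -0.0164] turn [ 0.001 -0.004 -0.137] | t 16.5 q [ 0.22 -0.42  1.93 -0.    1.64 -1.88] case-frame TCP [-122.3   41.   289.4] F [ 0.5 -0.1 -0.2] open 0.0512 grip 0.0
```

```bash
python3 -m jog '[[[-0.02,0.003,-0.016],[0,0,-0.137]],[[-0.065,0.009,-0.016],[0,0,-0.137]],[[-0.11,0.015,-0.016],[0,0,-0.137]],[[-0.155,0.02,-0.016],[0,0,-0.137]],[[-0.2025,0.0266,-0.016],[0,0,-0.137]]]';python3 -m jog '[[[0,0,0],[0,0,0]]]';python3 g.py 82 39.5 250
```

```text
t: 17.0
tool_pos: [0.5748, 0.2949, 0.3049]
tool_rot: [1.021, -2.966, 0.001]
contact_force: [0.2, 0.5, 0.5]
opening: 0.0513
grip_force: 0.0
t: 17.1
tool_pos: [0.576, 0.2961, 0.3001]
tool_rot: [1.022, -2.96, -0.0]
contact_force: [-0.4, -1.1, -0.8]
opening: 0.0509
grip_force: 0.0
shift [0.0028 0.001  0.0502] turn [ 0.003 -0.01  -0.005] | t 17.1 q [ 0.36  0.08  1.47  0.    1.6  -1.88] case-frame TCP [ 85.3  38.3 300.1] F [-0.4 -1.1 -0.8] open 0.0509 grip 0.0
```

```bash
python3 -m jog '[[[0.0028,0.001,0.02],[0,0,0]],[[0.0028,0.001,0.04],[0,0,0]],[[0.0028,0.001,0.05],[0,0,0]],[[0.0028,0.001,0.05],[0,0,0]]]';python3 g.py 82 39.5 250;python3 -m jog '[[[0,0,0],[0,0,0]],[[0,0,0],[0,0,0]],[[0,0,0],[0,0,0]],[[0,0,0],[0,0,0]],[[0,0,0],[0,0,0]]]' 0 40;python3 g.py 82 39.5 250
python3 - <<'E'
import numpy as np
f=lambda t:np.array([189*np.cos(t)-5*np.sin(t),0,-(189*np.sin(t)+5*np.cos(t))])/1000
T=np.linspace(1.56,0,31)
for k in range(0,30,5):print([[float(v) for v in (f(T[k+i])-f(T[k])).round(4)] for i in range(1,6)], (f(T[k+5])*[-1000,1,-1000]+[80,0,72-12.6]).round(1))
E
```

```text
t: 17.5
tool_pos: [0.5697, 0.2925, 0.2543]
tool_rot: [1.021, -2.965, 0.0]
contact_force: [-0.8, 0.4, -0.7]
opening: 0.051
grip_force: 0.0
shift [-0.0038  0.0001  0.0043] turn [ 0.002 -0.006 -0.007] | t 17.5 q [ 0.36  0.08  1.55 -0.    1.52 -1.88] case-frame TCP [ 78.2  39.4 254.3] F [-0.8  0.4 -0.7] open 0.051 grip 0.0
t: 18.0
tool_pos: [0.5713, 0.2939, 0.2592]
tool_rot: [-1.024, 2.969, 0.002]
contact_force: [-5.8, 2.1, 4.1]
opening: 0.0281
grip_force: 39.8
shift [-0.0017 -0.      0.0092] turn [ 0.001  0.001 -0.006] | t 18.0 q [ 0.36  0.08  1.54  0.    1.52 -1.88] case-frame TCP [ 80.2  39.5 259.2] F [-5.8  2.1  4.1] open 0.0281 grip 39.8
[[0.0098, 0.0, 0.0001], [0.0196, 0.0, 0.0007], [0.0294, 0.0, 0.0018], [0.0391, 0.0, 0.0035], [0.0487, 0.0, 0.0056]] [ 34.3   0.  242.8]
[[0.0095, 0.0, 0.0026], [0.0188, 0.0, 0.0057], [0.0279, 0.0, 0.0093], [0.0369, 0.0, 0.0134], [0.0456, 0.0, 0.0179]] [-11.4   0.  224.9]
[[0.0085, 0.0, 0.005], [0.0167, 0.0, 0.0104], [0.0246, 0.0, 0.0162], [0.0322, 0.0, 0.0224], [0.0395, 0.0, 0.0291]] [-50.8   0.  195.9]
[[0.0069, 0.0, 0.007], [0.0135, 0.0, 0.0143], [0.0196, 0.0, 0.022], [0.0254, 0.0, 0.03], [0.0307, 0.0, 0.0382]] [-81.5   0.  157.6]
[[0.0049, 0.0, 0.0085], [0.0093, 0.0, 0.0173], [0.0133, 0.0, 0.0263], [0.0168, 0.0, 0.0355], [0.0198, 0.0, 0.0448]] [-101.4    0.   112.8]
[[0.0025, 0.0, 0.0095], [0.0046, 0.0, 0.0191], [0.0061, 0.0, 0.0288], [0.0071, 0.0, 0.0386], [0.0076, 0.0, 0.0484]] [-109.     0.    64.4]
```

```bash
python3 -m jog '[[[0,0,0],[0,0,0]],[[0,0,0],[0,0,0]],[[-0.0015,0,0.004],[0,0,0]],[[-0.0015,0,0.009],[0,0,0]],[[-0.0015,0,0.009],[0,0,0]]]' 0.6;python3 g.py 82 39.5 250;python3 -m jog '[[[0,0,0],[0,0,0]],[[0,0,0],[0,0,0]]]'; python3 g.py 82 39.5 247
```

```text
t: 18.5
tool_pos: [0.5723, 0.2939, 0.2473]
tool_rot: [1.022, -2.968, 0.001]
contact_force: [-0.6, 0.9, -0.2]
opening: 0.0514
grip_force: 0.0
shift [-0.0009  0.0006 -0.0027] turn [ 0.    -0.002 -0.007] | t 18.5 q [ 0.36  0.09  1.55 -0.    1.51 -1.88] case-frame TCP [ 81.1  38.9 247.3] F [-0.6  0.9 -0.2] open 0.0514 grip 0.0
t: 18.7
tool_pos: [0.5727, 0.2943, 0.2489]
tool_rot: [-1.023, 2.97, -0.0]
contact_force: [0.1, -0.5, 0.4]
opening: 0.0513
grip_force: 0.0
shift [-0.0004  0.0006  0.0019] turn [-0.     0.    -0.007] | t 18.7 q [ 0.36  0.09  1.55 -0.    1.51 -1.88] case-frame TCP [ 81.6  38.9 248.9] F [ 0.1 -0.5  0.4] open 0.0513 grip 0.0
```

```bash
python3 -m jog '[[[0,0,0],[0,0,0]],[[0,0,0],[0,0,0]],[[0,0,0],[0,0,0]],[[0,0,0],[0,0,0]]]' 0 40;python3 g.py 82 39.5 250; python3 -m jog '[[[0.0098,0,0.0001],[0,0,0]],[[0.0196,0,0.0007],[0,0,0]],[[0.0294,0,0.0018],[0,0,0]],[[0.0391,0,0.0035],[0,0,0]],[[0.0487,0,0.0056],[0,0,0]]]';python3 g.py 34 39.5 243
```

```text
t: 19.1
tool_pos: [0.5724, 0.2949, 0.2494]
tool_rot: [-1.024, 2.97, 0.002]
contact_force: [-3.1, 2.8, 1.8]
opening: 0.0286
grip_force: 40.1
shift [-0.0003 -0.0001 -0.0006] turn [ 0.001  0.001 -0.006] | t 19.1 q [ 0.36  0.09  1.55  0.    1.51 -1.88] case-frame TCP [ 81.7  39.6 249.4] F [-3.1  2.8  1.8] open 0.0286 grip 40.1
t: 19.6
tool_pos: [0.5335, 0.2642, 0.2421]
tool_rot: [-1.023, 2.97, 0.002]
contact_force: [1.7, 6.2, -4.5]
opening: 0.0289
grip_force: 40.0
shift [-0.0018 -0.0002 -0.0009] turn [ 0.001  0.001 -0.006] | t 19.6 q [ 0.33 -0.02  1.67  0.    1.49 -1.9 ] case-frame TCP [ 32.2  39.7 242.1] F [ 1.7  6.2 -4.5] open 0.0289 grip 40.0
```

```bash
python3 -m jog '[[[0.0095,0,0.0026],[0,0,0]],[[0.0188,0,0.0057],[0,0,0]],[[0.0279,0,0.0093],[0,0,0]],[[0.0369,0,0.0134],[0,0,0]],[[0.0456,0,0.0179],[0,0,0]]]';python3 g.py -11.4 39.5 224;python3 -m jog '[[[0.0085,0,0.005],[0,0,0]],[[0.0167,0,0.0104],[0,0,0]],[[0.0246,0,0.0162],[0,0,0]],[[0.0322,0,0.0224],[0,0,0]],[[0.0395,0,0.0291],[0,0,0]]]';python3 g.py -50.8 39.5 195
```

```text
t: 20.1
tool_pos: [0.4979, 0.2361, 0.2241]
tool_rot: [-1.023, 2.969, 0.001]
contact_force: [1.7, 4.9, -5.2]
opening: 0.0288
grip_force: 40.1
shift [-0.0018 -0.0002  0.0001] turn [ 0.     0.002 -0.007] | t 20.1 q [ 0.31 -0.12  1.79  0.    1.47 -1.93] case-frame TCP [-13.2  39.8 224.1] F [ 1.7  4.9 -5.2] open 0.0288 grip 40.1
t: 20.6
tool_pos: [0.4671, 0.2117, 0.196]
tool_rot: [-1.022, 2.968, 0.001]
contact_force: [1.7, 4.8, -1.3]
opening: 0.0285
grip_force: 40.2
shift [-0.0017 -0.0003  0.001 ] turn [-0.     0.002 -0.007] | t 20.6 q [ 0.28 -0.2   1.91  0.    1.43 -1.95] case-frame TCP [-52.5  39.8 196. ] F [ 1.7  4.8 -1.3] open 0.0285 grip 40.2
```

```bash
python3 -m jog '[[[0.0069,0,0.007],[0,0,0]],[[0.0135,0,0.0143],[0,0,0]],[[0.0196,0,0.022],[0,0,0]],[[0.0254,0,0.03],[0,0,0]],[[0.0307,0,0.0382],[0,0,0]]]';python3 -m jog '[[[0.0049,0,0.0085],[0,0,0]],[[0.0093,0,0.0173],[0,0,0]],[[0.0133,0,0.0263],[0,0,0]],[[0.0168,0,0.0355],[0,0,0]],[[0.0198,0,0.0448],[0,0,0]]]';python3 g.py -101 39.5 112.8
```

```text
t: 21.1
tool_pos: [0.4424, 0.1923, 0.1576]
tool_rot: [1.023, -2.969, 0.001]
contact_force: [-2.3, 1.4, 2.9]
opening: 0.0286
grip_force: 40.9
t: 21.6
tool_pos: [0.427, 0.1802, 0.1122]
tool_rot: [1.023, -2.969, 0.001]
contact_force: [-3.4, -0.3, 3.1]
opening: 0.0287
grip_force: 41.3
shift [-0.0025 -0.0005 -0.0006] turn [-0.    -0.001 -0.007] | t 21.6 q [ 0.24 -0.24  2.09 -0.    1.29 -1.99] case-frame TCP [-103.5   40.   112.2] F [-3.4 -0.3  3.1] open 0.0287 grip 41.3
```

```bash
python3 -m jog '[[[0.0025,0,0.0095],[0,0,0]],[[0.0046,0,0.0191],[0,0,0]],[[0.0061,0,0.0288],[0,0,0]],[[0.0071,0,0.0386],[0,0,0]],[[0.0074,0,0.044],[0,0,0]]]';python3 g.py -109 39.5 64
```

```text
t: 22.1
tool_pos: [0.4214, 0.1759, 0.068]
tool_rot: [1.023, -2.97, 0.001]
contact_force: [-1.8, -3.4, 3.2]
opening: 0.0286
grip_force: 41.7
shift [-0.0015 -0.0006  0.004 ] turn [-0.    -0.001 -0.007] | t 22.1 q [ 0.23 -0.2   2.14 -0.    1.2  -2.  ] case-frame TCP [-110.5   40.1   68. ] F [-1.8 -3.4  3.2] open 0.0286 grip 41.7
```

```bash
python3 -m jog '[[[-0.001,0,0.002],[0,0,0]],[[-0.001,0,0.004],[0,0,0]],[[-0.001,0,0.0055],[0,0,0]],[[-0.001,0,0.007],[0,0,0]],[[-0.001,0,0.007],[0,0,0]]]';python3 g.py -109 39.5 64
```

```text
t: 22.6
tool_pos: [0.4216, 0.176, 0.0643]
tool_rot: [1.022, -2.965, 0.002]
contact_force: [-15.8, -9.0, 20.5]
opening: 0.0287
grip_force: 44.0
shift [-0.0013 -0.0005  0.0003] turn [ 0.    -0.006 -0.006] | t 22.6 q [ 0.23 -0.19  2.14 -0.    1.2  -2.  ] case-frame TCP [-110.3   40.    64.3] F [-15.8  -9.   20.5] open 0.0287 grip 44.0
```

```bash
python3 -m jog '[[[0,0,-0.003],[0,0,0]],[[0,0,-0.003],[0,0,0]],[[0,0,-0.003],[0,0,0]],[[0,0,-0.04],[0,0,0]],[[0,0,-0.085],[0,0,0]]]' 0.6;python3 -m jog '[[[0,0,-0.01],[0,0,0]],[[0.01,-0.04,-0.01],[0,0,0]],[[0.026,-0.08,-0.01],[0,0,0]],[[0.026,-0.08,-0.01],[0,0,0]],[[0.026,-0.08,-0.01],[0,0,0]]]';python3 g.py -136 -40 88;python3 - <<'E'
from h import *
d=optics.get_image('wrist');cv2.imwrite('pics/w6.png',d['image'])
E
```

```text
t: 23.1
tool_pos: [0.4204, 0.1766, 0.1452]
tool_rot: [1.021, -2.965, -0.002]
contact_force: [0.5, 0.5, -0.2]
opening: 0.0515
grip_force: 0.0
t: 23.6
tool_pos: [0.4511, 0.0975, 0.1566]
tool_rot: [1.02, -2.971, -0.002]
contact_force: [-0.7, 0.3, 0.3]
opening: 0.0511
grip_force: 0.0
shift [ 0.     -0.0002  0.0686] turn [ 0.001 -0.    -0.009] | t 23.6 q [ 0.05 -0.3   2.06  0.    1.38 -2.18] case-frame TCP [-135.9  -39.9  156.6] F [-0.7  0.3  0.3] open 0.0511 grip 0.0
```

View pics/w6.png

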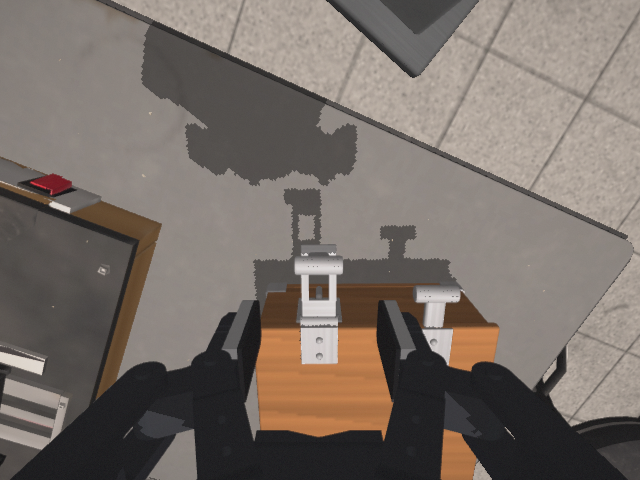

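```bash
python3 -m jog '[[[0,0,0.025],[0,0,0]],[[0,0,0.045],[0,0,0]],[[0,0,0.06],[0,0,0]],[[0,0,0.069],[0,0,0]],[[0,0,0.069],[0,0,0]]]';python3 g.py -136 -40 88;python3 -m jog '[[[0,0,0],[0,0,0]],[[0,0,0],[0,0,0]],[[0,0,0],[0,0,0]],[[0,0,0],[0,0,0]],[[0,0,0],[0,0,0]]]' 0 30;python3 g.py -136 -40 88
```

```text
t: 24.15
tool_pos: [0.4497, 0.0987, 0.0866]
tool_rot: [1.024, -2.967, -0.002]
contact_force: [-1.1, -0.8, 0.9]
opening: 0.0513
grip_force: 0.0
shift [-0.0002 -0.002  -0.0014] turn [ 0.002 -0.003 -0.005] | t 24.15 q [ 0.05 -0.21  2.12  0.    1.24 -2.18] case-frame TCP [-136.2  -38.    86.6] F [-1.1 -0.8  0.9] open 0.0513 grip 0.0
t: 24.65
tool_pos: [0.4518, 0.0979, 0.089]
tool_rot: [-1.022, 2.969, -0.0]
contact_force: [0.7, -0.3, 0.7]
opening: 0.0289
grip_force: 31.6
shift [ 0.0009 -0.0001  0.001 ] turn [-0.001  0.002 -0.007] | t 24.65 q [ 0.05 -0.22  2.11  0.    1.24 -2.18] case-frame TCP [-135.1  -39.9   89. ] F [ 0.7 -0.3  0.7] open 0.0289 grip 31.6
```

```bash
python3 -m jog '[[[0.0032,0,0.0083],[0,0,0]],[[0.0051,0,0.0186],[0,0,0]],[[0.0052,0,0.0264],[0,0,0]],[[0.0041,0,0.0342],[0,0,0]],[[0.0019,0,0.0417],[0,0,0]]]';python3 g.py -137 -40 47;python3 -m jog '[[[-0.0034,0,0.0071],[0,0,0]],[[-0.0078,0,0.0136],[0,0,0]],[[-0.013,0,0.0194],[0,0,0]],[[-0.0191,0,0.0243],[0,0,0]],[[-0.0259,0,0.0283],[0,0,0]]]';python3 g.py -111 -40 19
```

```text
t: 25.15
tool_pos: [0.4499, 0.0964, 0.0459]
tool_rot: [1.023, -2.97, 0.001]
contact_force: [0.0, -0.9, 4.3]
opening: 0.029
grip_force: 33.5
shift [-0.0006 -0.0001 -0.0011] turn [-0.001 -0.    -0.007] | t 25.15 q [ 0.05 -0.15  2.14 -0.    1.15 -2.18] case-frame TCP [-137.6  -39.9   45.9] F [ 0.  -0.9  4.3] open 0.029 grip 33.5
t: 25.65
tool_pos: [0.4687, 0.1113, 0.018]
tool_rot: [1.023, -2.962, 0.004]
contact_force: [-16.7, -15.6, 25.2]
opening: 0.0288
grip_force: 37.4
shift [-0.0025 -0.0001 -0.0011] turn [ 0.    -0.008 -0.005] | t 25.65 q [ 0.08 -0.04  2.09 -0.    1.1  -2.15] case-frame TCP [-113.6  -39.9   18. ] F [-16.7 -15.6  25.2] open 0.0288 grip 37.4
```

```bash
python3 -m jog '[[[0,0,-0.002],[0,0,0]],[[-0.001,0,-0.003],[0,0,0]],[[-0.001,0,-0.003],[0,0,0]]]';python3 g.py -111 -40 19
```

```text
t: 25.95
tool_pos: [0.4682, 0.1112, 0.0187]
tool_rot: [1.021, -2.962, 0.004]
contact_force: [-2.5, -10.2, -3.2]
opening: 0.0288
grip_force: 36.2
shift [-0.0029 -0.0003 -0.0003] turn [ 0.    -0.009 -0.006] | t 25.95 q [ 0.08 -0.05  2.1  -0.01  1.1  -2.15] case-frame TCP [-113.9  -39.7   18.7] F [ -2.5 -10.2  -3.2] open 0.0288 grip 36.2
```

```bash
python3 -m jog '[[[-0.0015,0,0],[0,0,0]],[[-0.003,0,0],[0,0,0]],[[-0.003,0,0],[0,0,0]]]';python3 g.py -111 -40 19
```

```text
t: 26.25
tool_pos: [0.4685, 0.1115, 0.0183]
tool_rot: [1.02, -2.955, 0.007]
contact_force: [-9.6, -17.2, 4.9]
opening: 0.0289
grip_force: 36.9
shift [-0.0026 -0.0004 -0.0007] turn [ 0.001 -0.016 -0.005] | t 26.25 q [ 0.08 -0.04  2.09 -0.01  1.11 -2.15] case-frame TCP [-113.6  -39.6   18.3] F [ -9.6 -17.2   4.9] open 0.0289 grip 36.9
```

```bash
python3 -m jog '[[[0.003,0,0],[0,0,0]],[[0.003,0,0],[0,0,0]],[[0.003,0,0],[0,0,0]],[[0.003,0,-0.04],[0,0,0]],[[0.003,0,-0.085],[0,0,0]]]' 0.6;python3 -m jog '[[[0,0,-0.04],[0,0,0]],[[0,0,-0.06],[0,0,0]],[[0,0,-0.06],[0,0,0]]]';python3 g.py -112 -40 157.8;python3 - <<'E'
from h import *
o=ctrl.get_obs();d=optics.get_image('wrist');a=cv2.resize(d['image'][180:360,220:480],None,fx=3,fy=3,interpolation=cv2.INTER_CUBIC);cv2.imwrite('pics/w7.png',a)
T=np.eye(4);T[:3,:3]=R.from_rotvec(o['tool_rot']).as_matrix();T[:3,3]=o['tool_pos'];M=np.linalg.inv(T@d['mount'])
c,s=np.cos(.67),np.sin(.67)
for f in(0,.1,.2):
  for e in(0,.006):
    x=-.088-.047*np.sin(f)-.023*np.cos(f);z=.076-.047*np.cos(f)+.023*np.sin(f)+e
    w=np.array([.5329+c*x+s*.04,.2131+s*x-c*.04,z,1]);q=M@w;print(f,e,((q[0]/q[2]*d['fx']+d['cx'])-220)*3,(q[1]/q[2]*d['fy']+d['cy']-180)*3)
E
```

```text
t: 26.75
tool_pos: [0.469, 0.1136, 0.105]
tool_rot: [1.022, -2.965, -0.003]
contact_force: [0.7, -0.5, -1.2]
opening: 0.0513
grip_force: 0.0
t: 27.05
tool_pos: [0.4737, 0.114, 0.171]
tool_rot: [-1.021, 2.962, -0.002]
contact_force: [-0.5, 1.0, -0.4]
opening: 0.0511
grip_force: 0.0
shift [0.0042 0.0009 0.0132] turn [-0.004  0.008 -0.006] | t 27.05 q [ 0.08 -0.25  1.99  0.    1.39 -2.15] case-frame TCP [-107.9  -40.9  171. ] F [-0.5  1.  -0.4] open 0.0511 grip 0.0
0 0 300.2675032193823 118.2547258339169
0 0.006 300.2661172700606 124.45627296129788
0.1 0 300.19219433031515 104.44336292545128
0.1 0.006 300.1892998466422 110.4563052747871
0.2 0 300.11913064776536 91.6912849938465
0.2 0.006 300.11472581574094 97.53844250761773
```

View pics/w7.png

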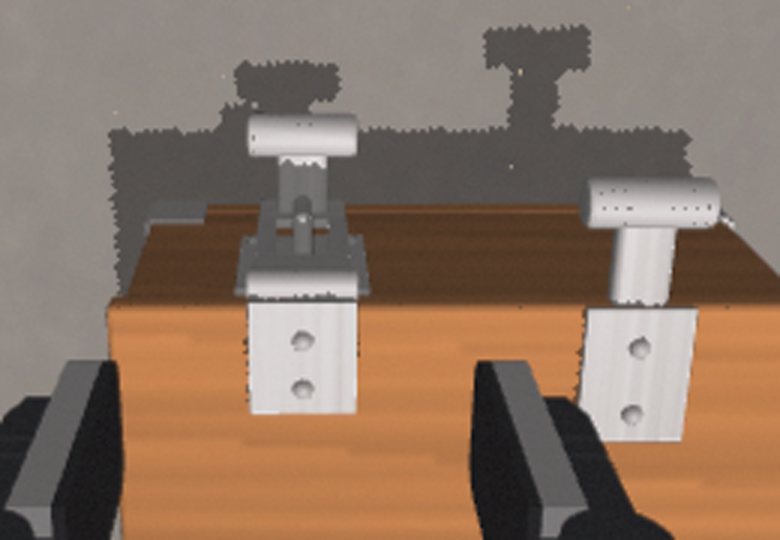

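```bash
python3 -m jog '[[[-0.03,0.02,0],[0,0,0]],[[-0.058,0.041,0.02],[0,0,0]],[[-0.058,0.041,0.05],[0,0,0]],[[-0.058,0.041,0.075],[0,0,0]],[[-0.058,0.041,0.075],[0,0,0]]]' 0;python3 g.py -50 0 80
```

```text
t: 27.6
tool_pos: [0.4865, 0.1807, 0.0846]
tool_rot: [1.02, -2.958, -0.003]
contact_force: [-0.5, -0.7, -0.2]
opening: 0.0003
grip_force: 0.0
shift [-0.0065 -0.0034  0.0045] turn [ 0.006 -0.011 -0.006] | t 27.6 q [ 0.21 -0.05  1.98  0.    1.23 -2.02] case-frame TCP [-56.5   3.4  84.6] F [-0.5 -0.7 -0.2] open 0.0003 grip 0.0
```

```bash
python3 -m jog '[[[0,0,0.002],[0,0,0]],[[0,0,0.004],[0,0,0]],[[0,0,0.005],[0,0,0]],[[0,0,0.006],[0,0,0]]]';python3 g.py -50 0 80
```

```text
t: 28.0
tool_pos: [0.4922, 0.1813, 0.0865]
tool_rot: [-1.022, 2.968, -0.0]
contact_force: [0.1, -0.3, -0.5]
opening: 0.0003
grip_force: 0.0
shift [-0.0017 -0.0003  0.0065] turn [-0.001  0.002 -0.007] | t 28.0 q [ 0.21 -0.05  1.97  0.    1.22 -2.02] case-frame TCP [-51.7   0.3  86.5] F [ 0.1 -0.3 -0.5] open 0.0003 grip 0.0
```

```bash
python3 -m jog '[[[0,0,0.002],[0,0,0]],[[0,0,0.004],[0,0,0]],[[0,0,0.006],[0,0,0]],[[0,0,0.008],[0,0,0]],[[0,0,0.008],[0,0,0]]]';python3 g.py -50 0 80
```

```text
t: 28.5
tool_pos: [0.4916, 0.1812, 0.0799]
tool_rot: [1.023, -2.969, 0.0]
contact_force: [-8.0, -2.2, 15.0]
opening: 0.0002
grip_force: 7.4
shift [-0.0022 -0.0007 -0.0001] turn [ 0.    -0.001 -0.006] | t 28.5 q [ 0.21 -0.04  1.97 -0.    1.21 -2.02] case-frame TCP [-52.2   0.7  79.9] F [-8.  -2.2 15. ] open 0.0002 grip 7.4
```

Contact comes at z = 80 mm with 15 N, which is the height of the shut lid. I'll retreat and hand in.

```bash
python3 -m jog '[[[0,0,-0.03],[0,0,0]],[[0,0,-0.07],[0,0,0]],[[0,0,-0.11],[0,0,0]],[[0,0,-0.12],[0,0,0]],[[0,0,-0.12],[0,0,0]]]';python3 -m jog '[[[0,0,0],[0,0,0]],[[0,0,0],[0,0,0]],[[0,0,0],[0,0,0]]]';python3 -c "
from station import job;print(job.finish_job())"
```

```text
t: 29.0
tool_pos: [0.4927, 0.1815, 0.1999]
tool_rot: [-1.022, 2.966, -0.001]
contact_force: [0.5, -0.6, -1.0]
opening: 0.0001
grip_force: 0.0
t: 29.3
tool_pos: [0.4903, 0.181, 0.195]
tool_rot: [1.022, -2.967, -0.001]
contact_force: [0.4, 0.3, -0.6]
opening: -0.0001
grip_force: 0.0
the job is handed in; nothing more can be done
None
```

I handed the job in at about 29 s: the syringe lies flat in the case, the lid is shut and the hasp is down over the catch by my last picture and force checks, but no verdict came back.

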